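Rock-test cast tiles and reject the warped one

TASK

One of the three cast tiles on the steel surface plate is warped. Find it by pressing gently with closed fingers, tile by tile, on the corner beside the nail hole: a sound tile sits firm, the warped one rocks; hold that rocking corner down on the plate for a moment, never pushing harder than about 25 N because fresh tiles crack, then pick the warped tile up and set it down flat, without dropping it, feet down in the middle of the plywood tray, leaving the sound tiles and the other things where they are.

Things in the scene. Friction and masses are not known exactly. Their poses are not given: they have to be found in the camera images.
- tile_a: one of three look-alike grey cast roll tiles, about 0.45 kg; any may be the warped one. Slab 120 (x) x 110 (y) x 12 mm on four feet 8 mm long; a round-topped roll 24 mm wide runs along x over the middle, 29 mm above the slab (sides straight for 17 mm). Origin: middle, at the feet's soles, on the plate; slab top z = 20 mm, roll top 49 mm. At rest every tile lies level, sound or warped.
- tile_a_corner (a point): top of the slab (tile x 48, y 43, z 20 mm) over the foot beside the 8 mm black nail hole (x 33, y 30). Sound tile: this corner does not give. Warped tile: this foot hangs 3.5 mm clear; about 1 N here tips the tile about 0.05 rad till the corner has sunk 3.5 mm and stops hard; it tips back when let go.
- tile_a_foot: the foot under tile a's nail-hole corner, part of the tile; origin at the slab's underside above the foot (tile x 48, y 43, z 9 mm)
- tile_a_roll (a point): where to grip the tile: middle of the roll, 46 mm above the soles (3 mm below the roll's top). Grip from above across its 24 mm width (tile y); fingertips may go 26 mm below this point before they meet the slab.
- tile_b: one of three look-alike grey cast roll tiles, about 0.45 kg; any may be the warped one. Slab 120 (x) x 110 (y) x 12 mm on four feet 8 mm long; a round-topped roll 24 mm wide runs along x over the middle, 29 mm above the slab (sides straight for 17 mm). Origin: middle, at the feet's soles, on the plate; slab top z = 20 mm, roll top 49 mm. At rest every tile lies level, sound or warped.
- tile_b_corner (a point): top of the slab (tile x 48, y 43, z 20 mm) over the foot beside the 8 mm black nail hole (x 33, y 30). Sound tile: this corner does not give. Warped tile: this foot hangs 3.5 mm clear; about 1 N here tips the tile about 0.05 rad till the corner has sunk 3.5 mm and stops hard; it tips back when let go.
- tile_b_foot: the foot under tile b's nail-hole corner, part of the tile; origin at the slab's underside above the foot (tile x 48, y 43, z 9 mm)
- tile_b_roll (a point): where to grip the tile: middle of the roll, 46 mm above the soles (3 mm below the roll's top). Grip from above across its 24 mm width (tile y); fingertips may go 26 mm below this point before they meet the slab.
- tile_c: one of three look-alike grey cast roll tiles, about 0.45 kg; any may be the warped one. Slab 120 (x) x 110 (y) x 12 mm on four feet 8 mm long; a round-topped roll 24 mm wide runs along x over the middle, 29 mm above the slab (sides straight for 17 mm). Origin: middle, at the feet's soles, on the plate; slab top z = 20 mm, roll top 49 mm. At rest every tile lies level, sound or warped.
- tile_c_corner (a point): top of the slab (tile x 48, y 43, z 20 mm) over the foot beside the 8 mm black nail hole (x 33, y 30). Sound tile: this corner does not give. Warped tile: this foot hangs 3.5 mm clear; about 1 N here tips the tile about 0.05 rad till the corner has sunk 3.5 mm and stops hard; it tips back when let go.
- tile_c_foot: the foot under tile c's nail-hole corner, part of the tile; origin at the slab's underside above the foot (tile x 48, y 43, z 9 mm)
- tile_c_roll (a point): where to grip the tile: middle of the roll, 46 mm above the soles (3 mm below the roll's top). Grip from above across its 24 mm width (tile y); fingertips may go 26 mm below this point before they meet the slab.
- plate: steel surface plate 230 (x) x 430 (y) x 40 mm, fixed; origin at the middle of its underside on the table, flat top at z = 40 mm. The three tiles stand on it side by side along its y, about 140 mm apart.
- tray: shallow plywood reject tray, fixed, outside 190 (x) x 170 (y) x 22 mm high, walls 8 mm, inside 174 x 154 mm; origin at the middle of its underside, x along its length
- tray_in (a point): centre of the tray's inner floor (8 mm above the table)
- vent: bystander: hollow terracotta air-vent block 100 x 80 x 55 mm; origin at the middle of its underside
- jar: bystander: green glass jar with white cap, 64 mm diameter, 100 mm high; origin at the middle of its underside
- brush: bystander: hand brush lying beyond the plate; origin on its underside
Mind the look-alikes: they are no part of the job. Leave any blue or turquoise look-alike of the tile_b alone.

How it is judged (in metres and radians):
On the way, in this order (a step that is already met when the one before it is completed fails the run):
1. the warped tile's nail-hole corner is pressed down onto the plate by the fingers (sunk at least 2.3 mm, finger force 0.5 to 35 N) and held for 0.3 s (((z of tile_a_corner in the frame of plate below 0.0577 m and angle between tile_a's own z axis and vertical above 0.033 rad and contact force between the fingers and tile_a between 0.5 and 35 N and contact force between tile_a and plate above 1 N) or (z of tile_b_corner in the frame of plate below 0.0577 m and angle between tile_b's own z axis and vertical above 0.033 rad and contact force between the fingers and tile_b between 0.5 and 35 N and contact force between tile_b and plate above 1 N) or (z of tile_c_corner in the frame of plate below 0.0577 m and angle between tile_c's own z axis and vertical above 0.033 rad and contact force between the fingers and tile_c between 0.5 and 35 N and contact force between tile_c and plate above 1 N))), for 0.3 s.
2. a tile is lifted clear of the plate (((z of tile_a in the frame of plate above 0.055 m and contact force between tile_a and plate below 0.05 N and contact force between the fingers and tile_a above 2 N) or (z of tile_b in the frame of plate above 0.055 m and contact force between tile_b and plate below 0.05 N and contact force between the fingers and tile_b above 2 N) or (z of tile_c in the frame of plate above 0.055 m and contact force between tile_c and plate below 0.05 N and contact force between the fingers and tile_c above 2 N))), for 0.2 s.
3. the warped tile lies in the tray (its nail-hole foot bears nothing there) (((x of tile_a in the frame of tray_in between -0.04 and 0.04 m and y of tile_a in the frame of tray_in between -0.035 and 0.035 m and z of tile_a in the frame of tray_in between -0.004 and 0.008 m and angle between tile_a's own z axis and vertical below 0.1 rad and linear speed of tile_a below 0.03 m/s and contact force between tile_a and the fingers below 0.1 N and contact force between tile_a and tray above 1 N and contact force between tile_a_foot and tray below 0.05 N) or (x of tile_b in the frame of tray_in between -0.04 and 0.04 m and y of tile_b in the frame of tray_in between -0.035 and 0.035 m and z of tile_b in the frame of tray_in between -0.004 and 0.008 m and angle between tile_b's own z axis and vertical below 0.1 rad and linear speed of tile_b below 0.03 m/s and contact force between tile_b and the fingers below 0.1 N and contact force between tile_b and tray above 1 N and contact force between tile_b_foot and tray below 0.05 N) or (x of tile_c in the frame of tray_in between -0.04 and 0.04 m and y of tile_c in the frame of tray_in between -0.035 and 0.035 m and z of tile_c in the frame of tray_in between -0.004 and 0.008 m and angle between tile_c's own z axis and vertical below 0.1 rad and linear speed of tile_c below 0.03 m/s and contact force between tile_c and the fingers below 0.1 N and contact force between tile_c and tray above 1 N and contact force between tile_c_foot and tray below 0.05 N))), for 0.2 s.
At the end, for the whole second after the job is handed in: The warped tile lies flat (0.1 rad) on the tray floor, feet down, within 40 mm (along) and 35 mm (across) of centre, released, at rest; sound tiles level on the plate, within 20 mm of their starts; vent block, jar and brush within 30 mm of theirs ((((x of tile_a in the frame of tray_in between -0.04 and 0.04 m and y of tile_a in the frame of tray_in between -0.035 and 0.035 m and z of tile_a in the frame of tray_in between -0.004 and 0.008 m and angle between tile_a's own z axis and vertical below 0.1 rad and linear speed of tile_a below 0.03 m/s and contact force between tile_a and the fingers below 0.1 N and contact force between tile_a and tray above 1 N and contact force between tile_a_foot and tray below 0.05 N) and distance of each of tile_b, tile_c from where it was at the start of the episode below 0.02 m and angle between each of tile_b, tile_c's own z axis and vertical below 0.03 rad) or ((x of tile_b in the frame of tray_in between -0.04 and 0.04 m and y of tile_b in the frame of tray_in between -0.035 and 0.035 m and z of tile_b in the frame of tray_in between -0.004 and 0.008 m and angle between tile_b's own z axis and vertical below 0.1 rad and linear speed of tile_b below 0.03 m/s and contact force between tile_b and the fingers below 0.1 N and contact force between tile_b and tray above 1 N and contact force between tile_b_foot and tray below 0.05 N) and distance of each of tile_a, tile_c from where it was at the start of the episode below 0.02 m and angle between each of tile_a, tile_c's own z axis and vertical below 0.03 rad) or ((x of tile_c in the frame of tray_in between -0.04 and 0.04 m and y of tile_c in the frame of tray_in between -0.035 and 0.035 m and z of tile_c in the frame of tray_in between -0.004 and 0.008 m and angle between tile_c's own z axis and vertical below 0.1 rad and linear speed of tile_c below 0.03 m/s and contact force between tile_c and the fingers below 0.1 N and contact force between tile_c and tray above 1 N and contact force between tile_c_foot and tray below 0.05 N) and distance of each of tile_a, tile_b from where it was at the start of the episode below 0.02 m and angle between each of tile_a, tile_b's own z axis and vertical below 0.03 rad)) and distance of each of vent, jar, brush from where it was at the start of the episode below 0.03 m); the robot touches nothing.
It fails at once if a tile is pressed on the plate with more than 40 N (its weight included) (contact force between any of tile_a, tile_b, tile_c and plate above 40 N).
It fails at once if more than one tile is shifted by over 20 mm (distance of each of tile_a, tile_b from where it was at the start of the episode above 0.02 m or distance of each of tile_b, tile_c from where it was at the start of the episode above 0.02 m or distance of each of tile_a, tile_c from where it was at the start of the episode above 0.02 m).
It fails at once if a tile is dropped or thrown (faster than 0.45 m/s while not held) ((contact force between tile_a and the fingers below 0.1 N and linear speed of tile_a above 0.45 m/s) or (contact force between tile_b and the fingers below 0.1 N and linear speed of tile_b above 0.45 m/s) or (contact force between tile_c and the fingers below 0.1 N and linear speed of tile_c above 0.45 m/s)).
It fails at once if vent block, jar or brush is moved more than 30 mm (distance of any of vent, jar, brush from where it was at the start of the episode above 0.03 m).
It also fails if it takes over 69 s, if anything falls off the work surface, if the arm or the gripper's body presses on something with over 40 N, if the wrist force passes 120 N, or if a joint passes its speed limit or range.

ROBOT

A 6-joint arm with a two-finger parallel gripper is mounted at the origin on the work surface. World frame = base frame: x ahead of the robot, y to its left, z up, the work surface at z = 0. Lengths are in mm, angles in rad, forces in N, time in s.
With the tool pointing down it reaches from about 275 to 1000 mm from the base axis. Payload 8.4 kg.
Tool frame: the origin (TCP) lies at the very end of the fingers, on their centre line; the grasp point (between the pads) lies behind it (r.grip_point_offset is the x of the grasp point in the tool frame, in mm); x points along the fingers, z is the direction in which the jaws open and shut, and the axes are right-handed (so a half turn about x gives the same grasp; the last joint's range is limited). The gripper opens to 85 mm and grips with 20 to 120 N. Pads are 22 mm wide; open, the fingers measure 114 mm over their backs; the gripper's body (76 mm by 85 mm) begins 54 mm behind the grasp point. The pads swing forward as they close: fully open they stand 13 mm farther back than shut.
Start: joints at [-1.332, 0.353, 1.633, -0, 1.155, -0.002], TCP at [149.048, -606.97, 231.281] pointing down, gripper open.
Joint ranges: [-2.63, 2.63], [-0.92, 2.1], [0.06, 2.66], [-1.3, 4.44], [0, 2.69], [-3.02, 3.02]. Speed limits (rad/s): [2.22, 2.22, 2.79, 3.14, 3.14, 3.14].

INTERFACE

Orientations are given as [roll, pitch, yaw] about the fixed x, y, z axes, in that order (R = Rz(yaw) Ry(pitch) Rx(roll)).
In Python, from rig import r, vision, order gives the robot as it stands. The module is installed in compiled form; this text tells all that it offers.
- The arm moves only by the tool step_arm, never from a script. Its argument "rows" is a list of rows, each a list of 7 numbers: the shift along the world's x, y, z in mm, then the turn, a rotation vector about the world's x, y, z in rad, then the finger opening in mm, from 0 to 85.4. A call has exactly 8 rows; each row is the pose to reach, as a shift and turn from the pose measured when the call began; what a row does not reach only later rows make up. A row lasts 1/8 s, in which the tool goes at most 62.5 mm and 10.7 degrees, less where a joint would pass 70% of its speed; a pose out of reach is approached as far as the arm can. A call with a gripper value outside its range is refused whole. The fingers move at their own pace and stop on an object; "force" is the grip in N (left out, the last holds). Time passes only in rows, so rows that repeat a pose let the fingers close, or fill a call up. It gives the time, the measured TCP pose, the force and the opening at its end, in the units of the state.
- r.sense(): the state, without advancing time (a new reading comes with each control period).
- vision.grab_frame(name): name is "side" or "top" or "wrist"; returns (picture, depth): 384x512x3 uint8, red, green, blue; 384x512 float32, mm along the optical axis (not along the pixel's ray), 0 where there is no reading.
- vision.camera_info(name): a dict with "K" (3x3 intrinsics, pixels), "origin" and "attitude" of the camera in the world; the wrist camera has in their place "tool_from_camera" (4x4, takes a point from camera to tool coordinates, whose origin is the TCP and whose axes are the tool frame's). Camera axes: x right, y down, z forward; pixel columns grow to the right and rows downward; lengths in mm; the calibration is good to about 2 mm. A picture is of the moment at which its call begins: read the wrist's pose just before it. camera_info takes no time and is no camera call.
- order.sign_off(): hands the job in, once; it reports no verdict.
The state is a dict: "clock": time; "qpos": joint angles; "qvel": joint speeds; "joint_efforts": joint torques, N m; "eef_pos": TCP position; "tcp_rot": TCP orientation; "contact_force": force on the tool from outside, world axes, zero at the start; "wrist_torque": the same for the moment, N m; "opening": opening from 0.0 (shut) to 1.0 (fully open).
Only numpy, scipy, OpenCV 4.12 (cv2) and the standard library are available. Lean on these libraries where they do the work, as an engineer would, in place of code of your own. Each camera call takes 0.05 s, during which the arm holds its last target.

## Working session

There is one attempt and no reset: what is moved stays moved. The work goes in short steps, Python scripts to look and compute and a tool call to move; the robot and the scene stay as the last step left them, time stands still between calls to the robot, and variables do not carry over. Pictures are saved under pics/ and viewed, and the job is handed in when it is done.

Besides the shell and the picture viewer there is one more tool, called after "Call:" as name(argument=value, ...), one argument or row to a line, values as JSON. step_arm: Moves the arm, as the interface text tells. Its arguments: {"type":"object","properties":{"rows":{"type":"array"},"force":{"type":"number"}},"required":["rows"]}

```bash
mkdir -p pics; python3 - <<'E'
from rig import r, vision, order
import cv2,numpy as np
print(r.sense(), r.grip_point_offset)
for n in("top","side","wrist"):
    p,d=vision.grab_frame(n); cv2.imwrite(f"pics/{n}0.png",p[:,:,::-1]); np.save(f"pics/{n}0.npy",d)
    print(n,vision.camera_info(n))
E
```

```text
{'clock': 0.0, 'qpos': array([-1.33241243e+00,  3.53637303e-01,  1.63418538e+00,  1.93395803e-06,
        1.15517659e+00, -2.42659338e-03]), 'qvel': array([ 0.00082247, -0.00045008,  0.00044539, -0.00090152, -0.00030262,
       -0.00128925]), 'joint_efforts': array([ 3.01699538e-04, -6.05252409e+01, -3.42061293e+01,  4.28100145e-05,
        9.45813255e-03,  3.13223453e-06]), 'eef_pos': array([ 148.92297656, -606.48548904,  230.54652356]), 'tcp_rot': array([3.13790899, 1.56938971, 1.80792237]), 'contact_force': array([-0.29933748, -0.75303793, -0.01659823]), 'wrist_torque': array([-0.00328316,  0.01949308, -0.03320087]), 'opening': 1.0002735857083147} -18.700000000000003
top {'K': array([[414.94608176,   0.        , 255.03696432],
       [  0.        , 414.94608176, 191.45468158],
       [  0.        ,   0.        ,   1.        ]]), 'origin': array([ 357.33827748,   -9.22253167, 1536.69105636]), 'attitude': array([-3.0160103 ,  0.01321413, -1.54880445])}
side {'K': array([[479.14902396,   0.        , 249.70866882],
       [  0.        , 479.14902396, 193.49973374],
       [  0.        ,   0.        ,   1.        ]]), 'origin': array([ 320.49737149, 1052.13353492, 1380.07319894]), 'attitude': array([-2.43926528,  0.0079234 , -2.94369487])}
wrist {'K': array([[272.67832677,   0.        , 260.33430993],
       [  0.        , 272.67832677, 186.76419229],
       [  0.        ,   0.        ,   1.        ]]), 'tool_from_camera': array([[ 1.31856906e-03, -2.58664998e-01,  9.65966190e-01,
        -1.42993577e+02],
       [ 1.55325350e-04, -9.65966965e-01, -2.58665418e-01,
         6.42342327e+01],
       [ 9.99999119e-01,  4.91107254e-04, -1.23351693e-03,
         5.60545779e-01],
       [ 0.00000000e+00,  0.00000000e+00,  0.00000000e+00,
         1.00000000e+00]])}
```

View pics/top0.png

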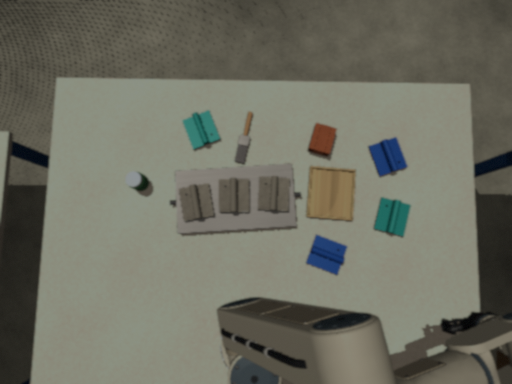

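View pics/side0.png

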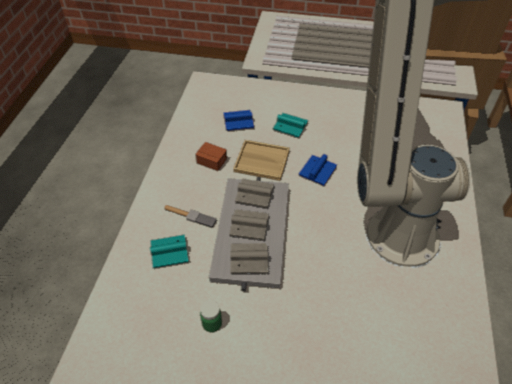

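The top view shows the grey plate (cols 175-297, rows 163-235) with three grey tiles near (197,203), (235,196) and (274,195). The tray is at (331,194), vent (322,140), jar (138,181) and brush (245,138). The blue and turquoise look-alikes lie around them. Next: rough positions and enlarged crops.

```bash
cat > h.py <<'E'
import numpy as np, cv2
from scipy.spatial.transform import Rotation as R
from rig import r, vision, order
def rot(a): return R.from_euler('xyz',a).as_matrix()
def cam(n,st=None):
    c=vision.camera_info(n); 
    if n!='wrist': return c['K'],rot(c['attitude']),np.array(c['origin'])
    T=c['tool_from_camera']; Rt=rot(st['tcp_rot'])
    return c['K'],Rt@T[:3,:3],Rt@T[:3,3]+st['eef_pos']
def ray(c,px,z):
    K,A,o=c; px=np.atleast_2d(px).astype(float)
    d=np.c_[(px[:,0]-K[0,2])/K[0,0],(px[:,1]-K[1,2])/K[1,1],np.ones(len(px))]@A.T
    return o+d*((z-o[2])/d[:,2])[:,None]
def proj(c,P):
    K,A,o=c; q=(np.atleast_2d(P)-o)@A; return np.c_[q[:,0]/q[:,2]*K[0,0]+K[0,2],q[:,1]/q[:,2]*K[1,1]+K[1,2]]
def grab(n,name):
    st=r.sense(); p,d=vision.grab_frame(n); cv2.imwrite(f"pics/{name}.png",p[:,:,::-1]); np.save(f"pics/{name}.npy",d)
    import pickle; pickle.dump(st,open(f"pics/{name}.pkl","wb")); return st,p,d
E
python3 - <<'E'
from h import *
c=cam('top')
for nm,px,z in [('L',(197,203),60),('M',(235,196),60),('R',(274,195),60),('tray',(331,194),20),('pl00',(176,170),40),('pl10',(295,163),40),('pl11',(297,228),40),('pl01',(178,235),40),('jar',(138,181),50),('vent',(322,140),50)]:
    print(nm,ray(c,px,z).round())
im=cv2.imread('pics/top0.png')[150:245,165:365]
cv2.imwrite('pics/topc.png',cv2.resize(im,None,fx=4,fy=4,interpolation=cv2.INTER_CUBIC))
E
```

```text
L [[497. 221.  60.]]
M [[525.  86.  60.]]
R [[532. -54.  60.]]
tray [[ 545. -264.   20.]]
pl00 [[619. 306.  40.]]
pl10 [[ 654. -129.   40.]]
pl11 [[ 417. -139.   40.]]
pl01 [[382. 288.  40.]]
jar [[574. 441.  50.]]
vent [[ 739. -226.   50.]]
```

View pics/topc.png

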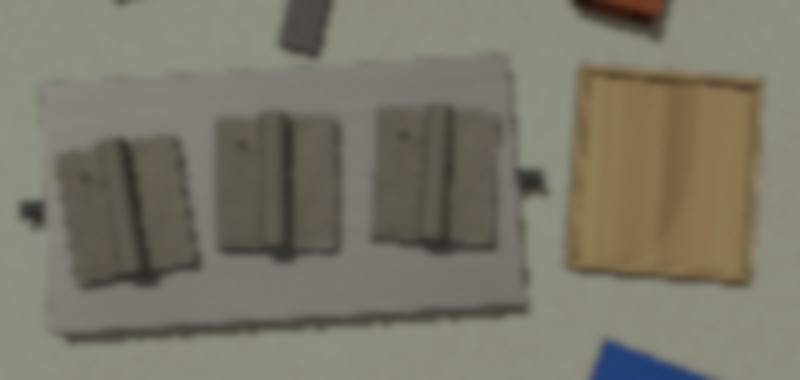

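The crop shows each tile's nail hole at its upper left, which is world +x, +y. Next I check the tool axes so I can plan the turn.

```bash
python3 - <<'E'
from h import *
s=r.sense(); A=rot(s['tcp_rot']); print(A.round(3)); 
p=s['eef_pos']; print(np.arctan2(p[1],p[0]))
# target orientation z=-y or +y
for zz in (1,-1):
    x=np.array([0,0,-1.]);z=np.array([0,zz,0.]);y=np.cross(z,x)
    T=np.c_[x,y,z]; print(zz,R.from_matrix(T@A.T).as_rotvec().round(3))
E
```

```text
[[-0.     0.971  0.238]
 [ 0.001  0.238 -0.971]
 [-1.     0.    -0.001]]
-1.3299470246245453
1 [ 0.000e+00 -1.000e-03  2.901e+00]
-1 [-0.001 -0.    -0.241]
```

Call:
step_arm(
  rows=[
    [30,50,10,0,0,-0.02,0],
    [60,100,20,0,0,-0.04,0],
    [90,150,30,0,0,-0.06,0],
    [120,200,40,0,0,-0.08,0],
    [150,250,50,0,0,-0.1,0],
    [180,300,60,0,0,-0.12,0],
    [210,350,65,0,0,-0.14,0],
    [240,400,70,0,0,-0.16,0],
  ],
)

```text
clock: 1.15
eef_pos: [389.6, -204.9, 301.0]
tcp_rot: [2.559, 1.57, 1.068]
contact_force: [0.5, -0.1, -0.3]
opening: -0.004
```

Call:
step_arm(
  rows=[
    [35,58,0,0,0,-0.02,0],
    [70,116,0,0,0,-0.04,0],
    [105,170,0,0,0,-0.06,0],
    [130,210,0,0,0,-0.08,0],
    [145,235,0,0,0,-0.08,0],
    [145,235,0,0,0,-0.08,0],
    [145,235,0,0,0,-0.08,0],
    [145,235,0,0,0,-0.08,0],
  ],
)

```text
clock: 2.15
eef_pos: [534.1, 29.1, 301.1]
tcp_rot: [2.516, 1.57, 0.944]
contact_force: [-1.7, -0.7, -0.8]
opening: -0.001
```

```bash
python3 - <<'E'
from h import *
st,p,d=grab('wrist','w1'); print(st['clock'],st['eef_pos'],rot(st['tcp_rot']).round(3),st['contact_force'])
E
```

```text
2.15 [534.05690303  29.1160679  301.09430923] [[ 0.     1.    -0.001]
 [ 0.001 -0.001 -1.   ]
 [-1.     0.    -0.001]] [-1.65643989 -0.69084782 -0.84347645]
```

View pics/w1.png

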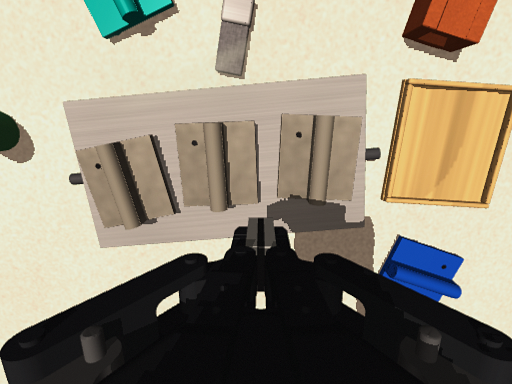

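The wrist view is clear: nail holes near (98,166), (194,143) and (299,134), with the tray at upper right (corners about (407,80), (384,203), (488,207)). I fit the poses from the depth and the holes.

```bash
cat >> h.py <<'E'
def cloud(c,d):
    K,A,o=c; v,u=np.mgrid[:d.shape[0],:d.shape[1]]
    P=np.stack([(u-K[0,2])/K[0,0]*d,(v-K[1,2])/K[1,1]*d,d],-1)
    return P@A.T+o
def rect(pts):
    (cx,cy),(w,h),a=cv2.minAreaRect(pts.astype(np.float32)); return cx,cy,w,h,a
E
python3 - <<'E'
from h import *
import pickle
st=pickle.load(open('pics/w1.pkl','rb')); d=np.load('pics/w1.npy'); c=cam('wrist',st)
im=cv2.imread('pics/w1.png')
P=cloud(c,d); z=P[...,2]; ok=d>0
pl=ok&(P[...,0]>420)&(P[...,0]<630)&(P[...,1]>-120)&(P[...,1]<290)
hh,e=np.histogram(z[pl],bins=np.arange(20,110,2)); print(list(zip(e[:-1],hh)))
m=(ok&(z>52)&(z<97)&(P[...,0]>430)&(P[...,0]<650)&(P[...,1]>-140)&(P[...,1]<310)).astype(np.uint8)
n,l,s,cc=cv2.connectedComponentsWithStats(m)
for i in range(1,n):
    if s[i,4]<1000: continue
    q=P[l==i]; 
    print('tile',s[i],rect(q[:,:2]), 'medz slab',np.median(q[q[:,2]<70,2]))
    t=q[q[:,2]>83]; mu=t[:,:2].mean(0); u,S,V=np.linalg.svd(t[:,:2]-mu,full_matrices=False); v=V[0]*np.sign(V[0,0]); print('  roll',rect(t[:,:2]),mu,'yaw',np.arctan2(v[1],v[0]),t[:,2].max())
g=cv2.cvtColor(im,cv2.COLOR_BGR2GRAY)
for h in[(98,166),(194,143),(299,134)]:
    x,y=h; w=g[y-7:y+8,x-7:x+8].astype(float); k=np.clip(60-w,0,None); yy,xx=np.mgrid[-7:8,-7:8]
    px=(x+(k*xx).sum()/k.sum(),y+(k*yy).sum()/k.sum()); print('hole',px,k.max(),ray(c,px,60).round(1))
# tray
tm=(ok&(z>15)&(z<30)&(P[...,1]<-140)&(P[...,1]>-400)&(P[...,0]>430)&(P[...,0]<680)).astype(np.uint8)
n,l,s,cc=cv2.connectedComponentsWithStats(tm)
for i in range(1,n):
    if s[i,4]>200: q=P[l==i]; print('tray',s[i],rect(q[:,:2]),np.median(q[:,2]))
E
```

```text
[(np.int64(20), np.int64(0)), (np.int64(22), np.int64(0)), (np.int64(24), np.int64(0)), (np.int64(26), np.int64(0)), (np.int64(28), np.int64(0)), (np.int64(30), np.int64(0)), (np.int64(32), np.int64(0)), (np.int64(34), np.int64(0)), (np.int64(36), np.int64(35)), (np.int64(38), np.int64(5392)), (np.int64(40), np.int64(11906)), (np.int64(42), np.int64(439)), (np.int64(44), np.int64(0)), (np.int64(46), np.int64(0)), (np.int64(48), np.int64(18)), (np.int64(50), np.int64(57)), (np.int64(52), np.int64(43)), (np.int64(54), np.int64(65)), (np.int64(56), np.int64(78)), (np.int64(58), np.int64(4130)), (np.int64(60), np.int64(9230)), (np.int64(62), np.int64(375)), (np.int64(64), np.int64(93)), (np.int64(66), np.int64(107)), (np.int64(68), np.int64(96)), (np.int64(70), np.int64(105)), (np.int64(72), np.int64(117)), (np.int64(74), np.int64(106)), (np.int64(76), np.int64(99)), (np.int64(78), np.int64(167)), (np.int64(80), np.int64(309)), (np.int64(82), np.int64(409)), (np.int64(84), np.int64(639)), (np.int64(86), np.int64(1193)), (np.int64(88), np.int64(1838)), (np.int64(90), np.int64(250)), (np.i
[... 958 characters left out ...]
2578125, 120.17081451416016, 111.7619857788086, 11.93865966796875) medz slab 60.61151609621919
  roll (501.3807373046875, 223.9370574951172, 120.07390594482422, 22.223222732543945, 11.641837120056152) [504.13884437 222.43078395] yaw 0.20735169771596676 91.68166973069987
hole (np.float64(97.52388289676425), np.float64(165.75654853620955)) 49.0 [[526.8 261.7  60. ]]
hole (np.float64(193.95029821073558), np.float64(142.6779324055666)) 35.0 [[559.5 121.7  60. ]]
hole (np.float64(298.2668863261944), np.float64(134.4662273476112)) 44.0 [[570.6 -23.8  60. ]]
tray [ 385   78  127  130 2680] (549.0291748046875, -264.81451416015625, 171.4434356689453, 190.1640625, 86.43770599365234) 21.200556005008877
```

Fitted poses in mm (the hole positions agree within about 2 mm):

| Item | Centre | Yaw (rad) | Nail-hole corner |
|---|---|---|---|
| Right tile | (537, -52) | -0.038 | (587, -11) |
| Middle tile | (528, 90) | 0.036 | (574, 135) |
| Left tile | (501, 224) | 0.205 | (539, 276) |
| Tray | (549, -265) | -0.062 | – |

I go to the right tile's corner first.

Call:
step_arm(
  rows=[
    [30,-25,-40,0,0,0,0],
    [53,-40,-90,0,0,0,0],
    [53,-40,-140,0,0,0,0],
    [53,-40,-185,0,0,0,0],
    [53,-40,-215,0,0,0,0],
    [53,-40,-230,0,0,0,0],
    [53,-40,-236,0,0,0,0],
    [53,-40,-236,0,0,0,0],
  ],
)

```text
clock: 3.2
eef_pos: [587.7, -11.1, 65.9]
tcp_rot: [1.903, 1.569, 0.331]
contact_force: [0.2, 0.6, -0.5]
opening: -0.001
```

Call:
step_arm(
  rows=[
    [-1,0,-2,0,0,0,0],
    [-1,0,-4,0,0,0,0],
    [-1,0,-5,0,0,0,0],
    [-1,0,-5.5,0,0,0,0],
    [-1,0,-6,0,0,0,0],
    [-1,0,-6.4,0,0,0,0],
    [-1,0,-6.4,0,0,0,0],
    [-1,0,-6.4,0,0,0,0],
  ],
)

```text
clock: 4.2
eef_pos: [586.8, -11.0, 59.6]
tcp_rot: [1.893, 1.569, 0.32]
contact_force: [0.5, 0.4, 1.7]
opening: -0.0
```

Call:
step_arm(
  rows=[
    [0,0,-0.2,0,0,0,0],
    [0,0,-0.4,0,0,0,0],
    [0,0,-0.6,0,0,0,0],
    [0,0,-0.8,0,0,0,0],
    [0,0,-0.8,0,0,0,0],
    [0,0,-0.8,0,0,0,0],
    [0,0,-0.8,0,0,0,0],
    [0,0,-0.8,0,0,0,0],
  ],
)

```text
clock: 5.2
eef_pos: [586.9, -11.1, 58.8]
tcp_rot: [1.852, 1.569, 0.28]
contact_force: [0.3, 0.4, 1.8]
opening: -0.0
```

The tip sinks freely at about 1.8 N, which looks like rocking. I go further in small steps.

Call:
step_arm(
  rows=[
    [0,0,-0.2,0,0,0,0],
    [0,0,-0.4,0,0,0,0],
    [0,0,-0.6,0,0,0,0],
    [0,0,-0.8,0,0,0,0],
    [0,0,-1.0,0,0,0,0],
    [0,0,-1.0,0,0,0,0],
    [0,0,-1.0,0,0,0,0],
    [0,0,-1.0,0,0,0,0],
  ],
)

```text
clock: 6.2
eef_pos: [586.8, -11.0, 57.8]
tcp_rot: [1.875, 1.569, 0.303]
contact_force: [0.9, 0.4, 1.1]
opening: 0.001
```

Call:
step_arm(
  rows=[
    [0,0,-0.2,0,0,0,0],
    [0,0,-0.4,0,0,0,0],
    [0,0,-0.6,0,0,0,0],
    [0,0,-0.8,0,0,0,0],
    [0,0,-0.9,0,0,0,0],
    [0,0,-0.9,0,0,0,0],
    [0,0,-0.9,0,0,0,0],
    [0,0,-0.9,0,0,0,0],
  ],
)

```text
clock: 7.2
eef_pos: [586.9, -11.0, 57.1]
tcp_rot: [1.852, 1.569, 0.28]
contact_force: [0.4, 2.3, 5.0]
opening: -0.002
```

Call:
step_arm(
  rows=[
    [0,0,-0.2,0,0,0,0],
    [0,0,-0.4,0,0,0,0],
    [0,0,-0.5,0,0,0,0],
    [0,0,-0.5,0,0,0,0],
    [0,0,-0.5,0,0,0,0],
    [0,0,-0.5,0,0,0,0],
    [0,0,-0.5,0,0,0,0],
    [0,0,-0.5,0,0,0,0],
  ],
)

```text
clock: 8.2
eef_pos: [587.0, -11.0, 57.0]
tcp_rot: [1.837, 1.568, 0.265]
contact_force: [-1.1, 2.4, 7.7]
opening: -0.0
```

```bash
python3 - <<'E'
from h import *
st,p,d=grab('wrist','w2'); print(st['eef_pos'],st['contact_force'])
E
```

```text
[587.00256202 -11.00200392  57.02046582] [-1.13392692  2.39553076  7.69711205]
```

View pics/w2.png

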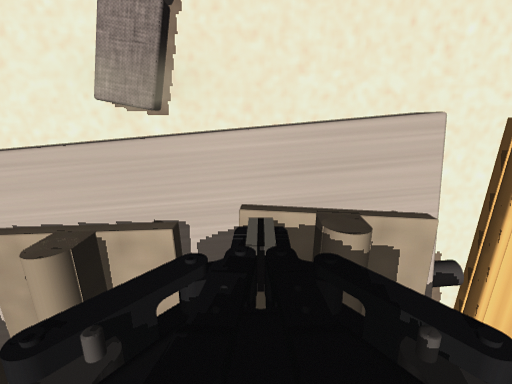

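The wrist view shows the fingertips on the right tile's corner at about (262,225), with that tile's slab right of the fingers. I check its tilt from depth.

```bash
python3 - <<'E'
from h import *
import pickle
st=pickle.load(open('pics/w2.pkl','rb')); d=np.load('pics/w2.npy'); c=cam('wrist',st)
P=cloud(c,d)
def fit(m,nm):
    q=P[m]; a,*_=np.linalg.lstsq(np.c_[q[:,:2]-q[:,:2].mean(0),np.ones(len(q))],q[:,2],rcond=None); print(nm,len(q),a.round(3),'tilt',np.hypot(a[0],a[1]))
x,y,z=P[...,0],P[...,1],P[...,2]
fit((d>0)&(x>545)&(x<592)&(y>-100)&(y<-72)&(z>50)&(z<70),'slabR')
fit((d>0)&(x>545)&(x<585)&(y>48)&(y<70)&(z>50)&(z<70),'slabM')
fit((d>0)&(x>600)&(x<630)&(y>-100)&(y<40)&(z>30)&(z<50),'plate')
E
```

```text
slabR 2593 [-4.0000e-02 -4.3000e-02  6.0804e+01] tilt 0.05879427751849769
slabM 1451 [-1.0000e-03  0.0000e+00  6.0505e+01] tilt 0.0010074012606788745
plate 11364 [0.0000e+00 1.0000e-03 4.0403e+01] tilt 0.0013100213811364511
```

The right tile is tilted about 0.055 rad with its corner held down at about 8 N; the middle tile is level. So the right tile is the warped one. I rise, open and move over its roll.

Call:
step_arm(
  rows=[
    [0,0,2,0,0,0,0],
    [0,0,5,0,0,0,0],
    [0,0,25,0,0,0,0],
    [0,0,55,0,0,0,30],
    [-20,-15,58,0,0,-0.02,60],
    [-40,-32,58,0,0,-0.038,60],
    [-50,-41.4,58,0,0,-0.038,60],
    [-50,-41.4,58,0,0,-0.038,60],
  ],
)

```text
clock: 9.25
eef_pos: [536.6, -52.8, 115.0]
tcp_rot: [1.892, 1.569, 0.281]
contact_force: [0.2, 1.1, 0.2]
opening: 0.704
```

```bash
python3 - <<'E'
from h import *
st,p,d=grab('wrist','w3'); print(st['eef_pos'],st['contact_force'],st['opening'],rot(st['tcp_rot']).round(3))
E
```

```text
[536.63935254 -52.80701807 114.97641416] [0.22382499 1.14120137 0.21416589] 0.703678493699036 [[ 0.002  0.999 -0.04 ]
 [ 0.001 -0.04  -0.999]
 [-1.     0.002 -0.001]]
```

View pics/w3.png

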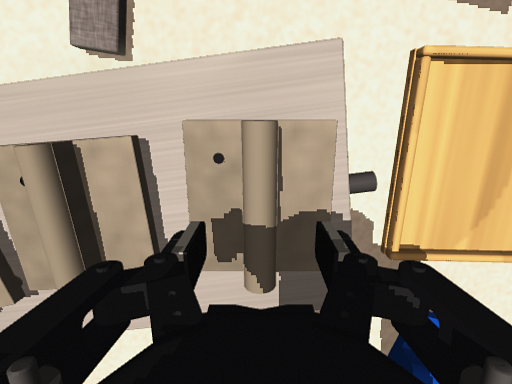

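The roll, columns 243-279 around 261, is centred between the fingers and parallel to them. Descending and gripping.

Call:
step_arm(
  rows=[
    [0.4,0.4,-15,0,0,0,60],
    [0.4,0.4,-30,0,0,0,60],
    [0.4,0.4,-42,0,0,0,60],
    [0.4,0.4,-50,0,0,0,60],
    [0.4,0.4,-52,0,0,0,60],
    [0.4,0.4,-52,0,0,0,40],
    [0.4,0.4,-52,0,0,0,20],
    [0.4,0.4,-52,0,0,0,10],
  ],
  force=50,
)

```text
clock: 10.3
eef_pos: [538.2, -52.1, 63.7]
tcp_rot: [1.757, 1.567, 0.146]
contact_force: [0.1, 0.1, 4.7]
opening: 0.263
```

Call:
step_arm(
  rows=[
    [0,0,0,0,0,0,5],
    [0,0,0,0,0,0,5],
    [0,0,0,0,0,0,5],
    [0,0,2,0,0,0,5],
    [0,0,4,0,0,0,5],
    [0,0,7,0,0,0,5],
    [0,0,10,0,0,0,5],
    [0,0,10,0,0,0,5],
  ],
)

```text
clock: 11.3
eef_pos: [538.4, -52.1, 74.0]
tcp_rot: [1.728, 1.566, 0.117]
contact_force: [0.7, -0.4, -4.9]
opening: 0.265
```

```bash
python3 - <<'E'
from h import *
st,p,d=grab('wrist','w4'); print(st['eef_pos'],st['contact_force'],st['wrist_torque'],st['opening'])
c=cam('wrist',st);P=cloud(c,d);x,y,z=P[...,0],P[...,1],P[...,2]
for m in [(x>555)&(x<590)&(y>-35)&(y<-5),(x>555)&(x<590)&(y>-100)&(y<-75)]:
    m=m&(d>0)&(z>50)&(z<80)
    q=P[m]; print(len(q)); a,*_=np.linalg.lstsq(np.c_[q[:,:2]-q[:,:2].mean(0),np.ones(len(q))],q[:,2],rcond=None); print(a.round(3))
E
```

```text
[538.40604031 -52.11313945  74.00907739] [ 0.65059999 -0.40862196 -4.86591847] [-0.02459047  0.043734    0.01546245] 0.265224227422562
3398
[1.0000e-03 1.0000e-03 7.0735e+01]
2876
[-0.0000e+00 -1.0000e-03  7.0662e+01]
```

View pics/w4.png

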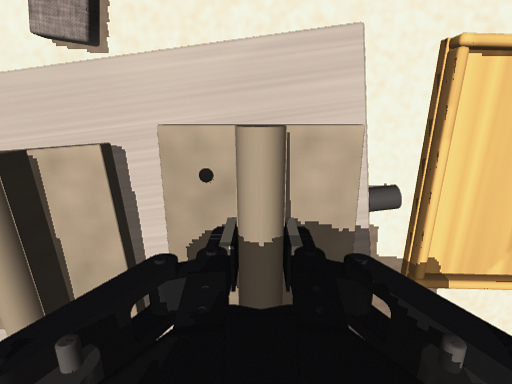

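The tile is gripped and level 10 mm above the plate (about 4.9 N of weight). The roll sits between the pads, columns 236-286. I lift it and carry it over the tray.

Call:
step_arm(
  rows=[
    [0,0,8,0,0,0,5],
    [0,0,20,0,0,0,5],
    [0,0,34,0,0,0,5],
    [0,0,46,0,0,0,5],
    [0,-10,50,0,0,0,5],
    [2,-25,50,0,0,0,5],
    [4,-50,50,0,0,0,5],
    [6,-80,50,0,0,-0.01,5],
  ],
)

```text
clock: 12.35
eef_pos: [544.0, -133.6, 123.3]
tcp_rot: [1.79, 1.567, 0.169]
contact_force: [-0.1, 0.7, -5.1]
opening: 0.265
```

Call:
step_arm(
  rows=[
    [1,-30,0,0,0,-0.01,5],
    [2,-60,0,0,0,-0.015,5],
    [4,-90,0,0,0,-0.015,5],
    [5,-112,0,0,0,-0.015,5],
    [6,-126,0,0,0,-0.015,5],
    [6,-132,0,0,0,-0.015,5],
    [6,-133,0,0,0,-0.015,5],
    [6,-133,0,0,0,-0.015,5],
  ],
)

```text
clock: 13.35
eef_pos: [549.9, -265.9, 123.3]
tcp_rot: [1.91, 1.568, 0.274]
contact_force: [-1.0, 0.6, -4.0]
opening: 0.264
```

```bash
python3 - <<'E'
from h import *
st,p,d=grab('wrist','w5'); print(st['eef_pos'],st['contact_force'],st['wrist_torque'],st['opening'],rot(st['tcp_rot']).round(3))
c=cam('wrist',st);P=cloud(c,d);x,y,z=P[...,0],P[...,1],P[...,2]
m=(d>0)&(z>15)&(z<30)&(x>430)&(x<680)&(y<-150)&(y>-390); q=P[m]
print('tray visible',q[:,:2].min(0),q[:,:2].max(0))
q=P[(d>0)&(z>100)&(z<145)&(x>560)]; print('tile',q[:,:2].min(0),q[:,:2].max(0),q[:,2].max())
E
```

```text
[ 549.92749768 -265.89744724  123.25221878] [-1.00223787  0.62263774 -4.00310354] [ 0.00618993 -0.0331407  -0.08131334] 0.2644662397876931 [[ 0.003  0.998 -0.065]
 [ 0.001 -0.065 -0.998]
 [-1.     0.003 -0.001]]
tray visible [ 532.04110919 -355.80654555] [ 648.95863313 -150.038582  ]
tile [ 560.00130078 -325.01326549] [ 612.33283037 -212.43282485] 144.9994792019154
```

View pics/w5.png

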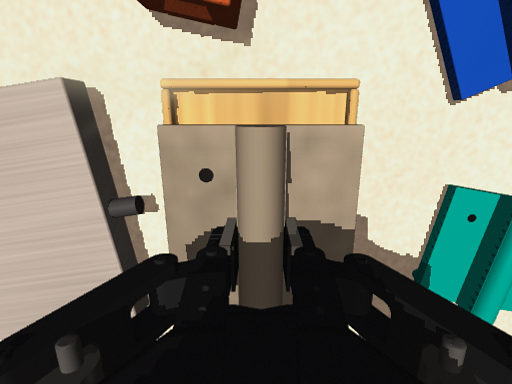

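The tile hangs centred over the tray (tile columns 158-364, tray columns 162-360). Lowering, with a slow finish.

Call:
step_arm(
  rows=[
    [0,1,-12,0,0,0,5],
    [0,1,-28,0,0,0,5],
    [0,1,-46,0,0,0,5],
    [0,1,-62,0,0,0,5],
    [0,1,-74,0,0,0,5],
    [0,1,-82,0,0,0,5],
    [0,1,-87,0,0,0,5],
    [0,1,-88,0,0,0,5],
  ],
)

```text
clock: 14.4
eef_pos: [550.1, -264.9, 35.2]
tcp_rot: [1.864, 1.567, 0.229]
contact_force: [-0.6, 0.0, -4.2]
opening: 0.27
```

Call:
step_arm(
  rows=[
    [0,0,-1,0,0,0,5],
    [0,0,-1.5,0,0,0,5],
    [0,0,-2,0,0,0,5],
    [0,0,-2.5,0,0,0,5],
    [0,0,-3,0,0,0,5],
    [0,0,-3.3,0,0,0,5],
    [0,0,-3.3,0,0,0,5],
    [0,0,-3.3,0,0,0,5],
  ],
)

```text
clock: 15.4
eef_pos: [550.0, -264.9, 31.9]
tcp_rot: [1.862, 1.568, 0.227]
contact_force: [0.5, -0.4, -5.1]
opening: 0.267
```

Not touching yet; I creep further.

Call:
step_arm(
  rows=[
    [0,0,-0.3,0,0,0,5],
    [0,0,-0.6,0,0,0,5],
    [0,0,-0.9,0,0,0,5],
    [0,0,-0.9,0,0,0,5],
    [0,0,-0.9,0,0,0,5],
    [0,0,-0.9,0,0,0,5],
    [0,0,-0.9,0,0,0,5],
    [0,0,-0.9,0,0,0,5],
  ],
)

```text
clock: 16.4
eef_pos: [550.1, -264.9, 31.7]
tcp_rot: [1.836, 1.567, 0.2]
contact_force: [-2.3, 1.7, 5.8]
opening: 0.271
```

Contact: the force went from -5 to +5.8 N. Releasing gently, then rising.

Call:
step_arm(
  rows=[
    [0,0,0.2,0,0,0,26],
    [0,0,0.2,0,0,0,32],
    [0,0,0.2,0,0,0,40],
    [0,0,0.2,0,0,0,50],
    [0,0,0.2,0,0,0,55],
    [0,0,5,0,0,0,55],
    [0,0,15,0,0,0,55],
    [0,0,30,0,0,0,55],
  ],
  force=20,
)

```text
clock: 17.4
eef_pos: [550.0, -264.9, 62.5]
tcp_rot: [1.894, 1.568, 0.259]
contact_force: [-0.4, -0.0, -0.4]
opening: 0.64
```

Call:
step_arm(
  rows=[
    [0,0,30,0,0,0,55],
    [0,0,70,0,0,0,55],
    [-10,0,120,0,0,0,55],
    [-40,30,160,0,0,0,55],
    [-60,60,190,0,0,0,55],
    [-70,80,200,0,0,0,55],
    [-70,80,200,0,0,0,55],
    [-70,80,200,0,0,0,55],
  ],
)

```text
clock: 18.4
eef_pos: [480.2, -185.1, 261.8]
tcp_rot: [1.915, 1.568, 0.28]
contact_force: [0.3, 0.1, -0.2]
opening: 0.643
```

```bash
python3 - <<'E'
from h import *
st,p,d=grab('wrist','w6'); print(st['clock'],st['eef_pos'],st['contact_force'])
c=cam('wrist',st);P=cloud(c,d);x,y,z=P[...,0],P[...,1],P[...,2]
def rep(nm,m):
    q=P[m]; s=q[q[:,2]<np.median(q[:,2])+6]
    a,*_=np.linalg.lstsq(np.c_[s[:,:2]-s[:,:2].mean(0),np.ones(len(s))],s[:,2],rcond=None)
    print(nm,np.round(rect(q[:,:2]),1),'slab fit',a.round(3))
ok=d>0
rep('tray tile',ok&(z>24)&(z<62)&(x>470)&(x<630)&(y<-190)&(y>-340))
rep('M',ok&(z>54)&(z<95)&(x>430)&(x<640)&(y>0)&(y<155))
rep('L',ok&(z>54)&(z<95)&(x>430)&(x<640)&(y>158)&(y<310))
rep('tray',ok&(z>16)&(z<25)&(x>430)&(x<680)&(y<-150)&(y>-390))
grab('top','top6')
E
```

```text
18.4 [ 480.22690657 -185.12929004  261.77767364] [ 0.30229861  0.12338695 -0.23748107]
tray tile [ 549.4 -265.8  110.5  119.6   86.7] slab fit [-1.0000e-03  1.0000e-03  2.8252e+01]
M [528.2  89.8 120.3 112.    1.8] slab fit [0.0000e+00 9.0000e-03 6.0661e+01]
L [463.9 160.3   5.4  20.6  86.4] slab fit [-0.257  0.357 57.668]
tray [ 549.6 -251.3  197.7  188.2   86.4] slab fit [-0.0000e+00  3.0000e-03  2.1458e+01]
```

View pics/w6.png

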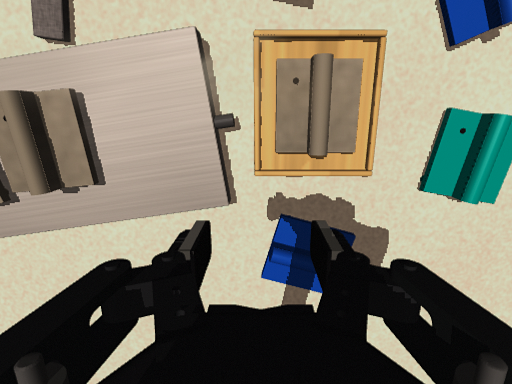

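View pics/top6.png

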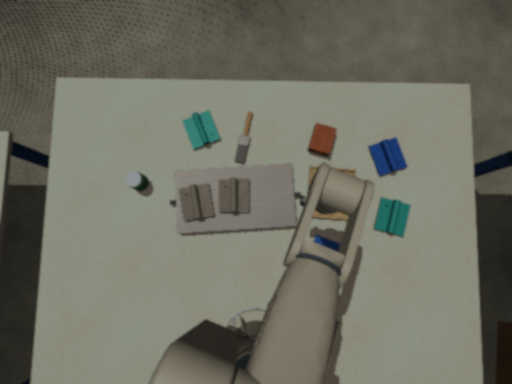

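The wrist view shows the tile in the tray: slab columns 275-363, rows 57-153, level and about 1 mm off centre. The top view shows the left and middle tiles at (197,203) and (235,196), and the jar, brush and vent as at the start. I hand in.

```bash
python3 -c "
from rig import order; print(order.sign_off())"
```

```text
the job is handed in; nothing more can be done
None
```

The warped tile was the right-hand one, nearest the tray, and it now lies in the middle of the tray. I handed the job in at about 18.5 s, and the sign-off gave no verdict.

- **Finding and pressing:** The right tile's nail-hole corner sank about 3 mm at 1–2 N and then stopped hard. I held it down for over a second at about 5–8 N; the slab was tilted about 0.055 rad while the middle tile stayed level. I did not press the other two tiles, because this one had already shown clear rocking.
- **Moving it:** I gripped the roll at 50 N and lifted the tile level. I lowered it until the tray took the load, with the wrist force reading about 6 N upward, then let go.
- **Last checks:** The tile is about 1 mm from the tray centre with its slab level at z = 28 mm, as expected for feet on the floor. The middle tile is within 1 mm of its start. The jar, brush and vent look unmoved in the top view, and the gripper is clear of everything.
- **Checks that fell short:** The left tile was out of the last wrist view, so its depth fit failed; I judged it unmoved from the top picture only. The last fit of the tray outline included points outside the tray, so I used the first tray measurement.

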